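Hang the grow lamp on its drop-latch peg over the seedlings

TASK

Hang the small grow lamp by its eye on the lamp stand's peg, over the seedlings: pass the eye over the upturned tip, push the hanging flap in with it and slide it home along the peg until the flap has dropped shut behind the eye. Work gently, by feel: do not force the lamp or the gripper against the stand, and let the peg take the lamp's weight before you let go. Leave the seedling tray, bottle, pot and dish where they are and keep the lamp off the tray.

Things in the scene. Friction and masses are not known exactly. Their poses are not given: they have to be found in the camera images.
- lamp_center (a point): Grow lamp, loose, lens down: black finned bar case 240 x 40 x 30 mm (x, y, z), about 0.3 kg. Point: centre of the case, 15 mm above its underside; x along the case, y across, z up. A stem in the middle of its top carries the eye. Grip either end of the case across its 40 mm, about 90 mm from the middle: the gripper then stays clear of the stand when hanging it.
- eye (a point): Centre of the hole of the lamp's hanging eye, 63 mm straight above lamp_center, same axes. A closed upright loop of 7 mm round steel bar in the lamp's x-z plane, so the hole runs along the lamp's y. Hole 36 mm high, 22 mm wide, arched top; outside the loop is 50 mm high and 36 mm wide.
- stand: Lamp stand, fixed: post (near face at x = 78 mm) on a base plate. Origin on the bench below the peg; x level along the peg, from its free tip in towards the post; y across; z up. Peg, overhead arm and flap sit on one carriage clamped on the post at a height that suits the seedlings: all together up to 30 mm higher or lower than the nominal heights given here, which is not measured: find it by touch or sight.
- peg_nominal (a point): Nominal point on the peg's axis, 240 mm above the stand's origin, stand axes (true height differs, see stand). The peg is a level 10 mm round bar along x. Tip: foremost face at x = -27 mm, upturned to 19 mm above the axis; straight from x = -9 mm to a 26 mm thick collar with its face at x = 36 mm, where the eye stops (centre at 32 mm). Hung, the eye's centre is 13 mm below the axis.
- nose_nominal (a point): Nominal point on the underside of the overhead arm's nose, 45 mm out (x = -45 mm) and 62 mm above the peg axis, stand axes (true height differs with the peg's). The arm is a level bar 12 mm wide from x = -52 mm to the post. In front of x = -35 mm nothing hangs below it: an eye raised there touches its bare underside.
- flap (a joint): Steel gravity flap, 14 mm wide, 56 mm long, 50 g, hinged under the arm at x = -16 mm, 58 mm above the peg axis. 0 = shut: it slants down and in, rolled lower edge just above the peg at x = 6 mm, and cannot swing towards the tip. Rad, grows to 1.2 as it is pushed in (+x) and up; falls shut by its weight. An eye resting on the peg is past it once its centre is beyond x = 20 mm.
- tray: Bystander: black seedling tray 172 x 116 x 50 mm on the bench under the hook, seedlings up to 90 mm above the bench. Origin centre of its underside.
- bottle: Bystander: clear water bottle, 66 mm across, 190 mm tall. Origin centre of its underside.
- pot: Bystander: small terracotta pot, 68 mm across, 55 mm tall. Origin centre of its underside.
- dish: Bystander: white six-sided dish, about 80 mm across, 18 mm tall. Origin centre of its underside.

How it is judged:
On the way, in this order (a step that is already met when the one before it is completed fails the run):
1. the held lamp's eye, up at the peg, pushes the flap in and up (value of joint flap above 0.15 rad and contact force between the fingers and lamp above 0.5 N and z of eye in the frame of stand above 0.19 m), for 0.05 s.
2. the eye rests on the peg behind the shut flap while the lamp is still held (value of joint flap below 0.06 rad and x of eye in the frame of stand between 0.01 and 0.04 m and y of eye in the frame of stand between -0.012 and 0.012 m and z of eye in the frame of stand between 0.188 and 0.266 m and contact force between lamp and stand above 0.8 N and contact force between the fingers and lamp above 0.5 N), for 0.2 s.
At the end, for the whole second after the job is handed in: The lamp hangs still and upright (within 0.2 rad) from the peg by its eye, the eye 10 to 40 mm along stand x and within 12 mm of the peg's centre line, the peg carrying the lamp, and the flap shut (below 0.06 rad) on the tip side of the eye (value of joint flap below 0.06 rad and x of eye in the frame of stand between 0.01 and 0.04 m and y of eye in the frame of stand between -0.012 and 0.012 m and z of eye in the frame of stand between 0.188 and 0.266 m and contact force between lamp and stand above 0.8 N and angle between eye's own z axis and vertical below 0.2 rad and linear speed of lamp below 0.06 m/s and angular speed of lamp below 0.8 rad/s); the robot touches nothing.
It fails at once if the lamp is forced against the stand with more than 12 N (contact force between lamp and stand above 12 N).
It fails at once if the robot itself pushes the stand or its flap with more than 5 N (contact force between any of the fingers, the arm and stand above 5 N).
It fails at once if the lamp is pressed on the seedling tray (contact force between lamp and tray above 2 N).
It fails at once if the tray, bottle, pot or dish is moved more than 15 mm (distance of any of tray, bottle, pot, dish from where it was at the start of the episode above 0.015 m).
It also fails if it takes over 67 s, if anything falls off the work surface, if the arm or the gripper's body presses on something with over 40 N, if the wrist force passes 120 N, or if a joint passes its speed limit or range.

ROBOT

A 6-joint arm with a two-finger parallel gripper is mounted at the origin on the work surface. World frame = base frame: x ahead of the robot, y to its left, z up, the work surface at z = 0. Lengths are in m, angles in rad, forces in N, time in s.
With the tool pointing down it reaches from about 0.3 to 0.775 m from the base axis. Payload 14.6 kg.
Tool frame: the origin (TCP) lies at the very end of the fingers, on their centre line; the grasp point (between the pads) lies 19 mm behind it; x points along the fingers, y is the direction in which the jaws open and shut, and the axes are right-handed (so a half turn about x gives the same grasp; the last joint's range is limited). The gripper opens to 94 mm and grips with 3 to 60 N. Pads are 16 mm wide; open, the fingers measure 119 mm over their backs; the gripper's body (75 mm by 177 mm) begins 78 mm behind the grasp point.
Start: joints at [-1.217, 0.3, 1.521, -0, 1.321, -0.067], TCP at [0.225, -0.502, 0.205] pointing down, gripper open.
Joint ranges: [-3.03, 3.03], [-0.79, 2.21], [0.23, 2.52], [-1.04, 4.18], [0, 3.07], [-2.55, 2.55]. Speed limits (rad/s): [2.22, 2.22, 2.57, 3.14, 3.14, 3.14].

INTERFACE

Orientations are given as [roll, pitch, yaw] about the fixed x, y, z axes, in that order (R = Rz(yaw) Ry(pitch) Rx(roll)).
In Python, from station import ctrl, viewer, hand_in gives the robot as it stands. The module is installed in compiled form; this text tells all that it offers.
- The arm moves only by the tool play_rows, never from a script. Its argument "deltas" is a list that holds one entry, the list of rows, each a list of 7 numbers: the shift along the tool's x, y, z in mm, then the turn, a rotation vector about the tool's x, y, z in rad, then the finger opening in mm, from 0 to 94. In form: [[[dx, dy, dz, ax, ay, az, gripper], ...]]. A call has 1 to 10 rows; each row shifts and turns the commanded pose from where the row before left it, along the tool's axes as they then stand; what a row does not reach is not made up. A row lasts 1/10 s, in which the tool goes at most 50 mm and 8.59 degrees, less where a joint would pass 70% of its speed; a pose out of reach is approached as far as the arm can. A call with a gripper value outside its range is refused whole. The fingers move at their own pace and stop on an object; "grip_force" is the grip in N (left out, the last holds). Time passes only in rows, so rows that do not move let the fingers close. It gives the time, the measured TCP pose, the force and the opening at its end, in the units of the state.
- ctrl.get_obs(): the state, without advancing time (a new reading comes with each control period).
- viewer.camera(name): name is "scene" or "top"; returns a dict with "img" (400x640x3 uint8, red, green, blue), "fx", "fy", "cx", "cy" (pixels), "rvec" (rotation vector, rad) and "tvec" (3), from world to camera coordinates, as OpenCV has them. Camera axes: x right, y down, z forward; pixel columns grow to the right and rows downward; lengths in m; the calibration is good to about 2 mm. A picture is of the moment at which its call begins. There is no depth.
- hand_in(): hands the job in, once; it reports no verdict.
The state is a dict: "time_s": time; "qpos": joint angles; "joint_vel": joint speeds; "tau": joint torques, N m; "ee_pos": TCP position; "eef_rot": TCP orientation; "force": force on the tool from outside, world axes, zero at the start; "moment": the same for the moment, N m; "grip_width": finger opening in m.
Only numpy, scipy, OpenCV 4.12 (cv2) and the standard library are available. Lean on these libraries where they do the work, as an engineer would, in place of code of your own. Each camera call takes 0.05 s, during which the arm holds its last target.

## Working session

There is one attempt and no reset: what is moved stays moved. The work goes in short steps, Python scripts to look and compute and a tool call to move; the robot and the scene stay as the last step left them, time stands still between calls to the robot, and variables do not carry over. Pictures are saved under pics/ and viewed, and the job is handed in when it is done.

Besides the shell and the picture viewer there is one more tool, called after "Emit:" as name(argument=value, ...), one argument or row to a line, values as JSON. play_rows: Moves the arm, as the interface text tells. Its arguments: {"type":"object","properties":{"deltas":{"type":"array","items":{"type":"array","items":{"type":"array","items":{"type":"number"}}}},"grip_force":{"type":"number"}},"required":["deltas"]}

```bash
mkdir -p pics
cat > h.py <<'E'
import numpy as np, cv2
from station import ctrl, viewer, hand_in
def snap(n,tag):
    c=viewer.camera(n); cv2.imwrite(f'pics/{tag}.png',c['img'][:,:,::-1]); 
    np.savez(f'pics/{tag}.npz',**{k:c[k] for k in c}); return c
def load(tag): return dict(np.load(f'pics/{tag}.npz'))
def ray(c,u,v):
    R=cv2.Rodrigues(np.array(c['rvec'],float))[0]; t=np.array(c['tvec'],float).reshape(3)
    o=-R.T@t; d=R.T@np.array([(u-c['cx'])/c['fx'],(v-c['cy'])/c['fy'],1]); return o,d/np.linalg.norm(d)
def onz(c,u,v,z):
    o,d=ray(c,u,v); return o+d*(z-o[2])/d[2]
def tri(c1,p1,c2,p2):
    o1,d1=ray(c1,*p1);o2,d2=ray(c2,*p2)
    s=np.linalg.lstsq(np.c_[d1,-d2],o2-o1,rcond=None)[0]
    a=o1+d1*s[0];b=o2+d2*s[1]; return (a+b)/2,np.linalg.norm(a-b)
def proj(c,P):
    return cv2.projectPoints(np.array(P,float).reshape(-1,3),np.array(c['rvec'],float),np.array(c['tvec'],float),np.array([[c['fx'],0,c['cx']],[0,c['fy'],c['cy']],[0,0,1.]]),None)[0].reshape(-1,2)
def crop(tag,x0,y0,w,h,s,out):
    im=cv2.imread(f'pics/{tag}.png')[y0:y0+h,x0:x0+w]; cv2.imwrite(f'pics/{out}.png',cv2.resize(im,None,fx=s,fy=s,interpolation=cv2.INTER_CUBIC))
E
python3 - <<'E'
from h import *
for n in('scene','top'):
    c=snap(n,n+'0'); o,d=ray(c,c['cx'],c['cy']); print(n,c['fx'],c['cx'],c['cy'],o,d)
print(ctrl.get_obs())
E
```

```text
scene 374.5528667513364 320.5849997746759 205.19954972995754 [1.38704196 0.22310941 0.82378439] [-0.78208936 -0.19881486 -0.59060044]
top 450.8804519895648 331.0724479407718 201.84618372657908 [0.33993791 0.02679849 1.49383292] [ 0.17379924  0.01309517 -0.98469403]
{'time_s': 0.1, 'qpos': array([-1.21661605e+00,  3.00425481e-01,  1.52150427e+00, -1.65813945e-05,
        1.32074001e+00, -6.65787765e-02]), 'joint_vel': array([ 0.00170083, -0.00162342, -0.00162359, -0.00070364,  0.00132085,
       -0.00074271]), 'tau': array([ 7.48861180e-05, -5.32646370e+01, -3.53283048e+01,  7.09125493e-02,
        2.34738673e-02, -6.74918101e-05]), 'ee_pos': array([ 0.22456953, -0.5018    ,  0.20494386]), 'eef_rot': array([-1.62246473,  1.5697191 ,  1.93989109]), 'force': array([ 0.75024945, -0.86852826, -0.08987711]), 'moment': array([ 0.00250243,  0.00289352, -0.02969648]), 'grip_width': 0.09410825926344069}
```

View pics/scene0.png

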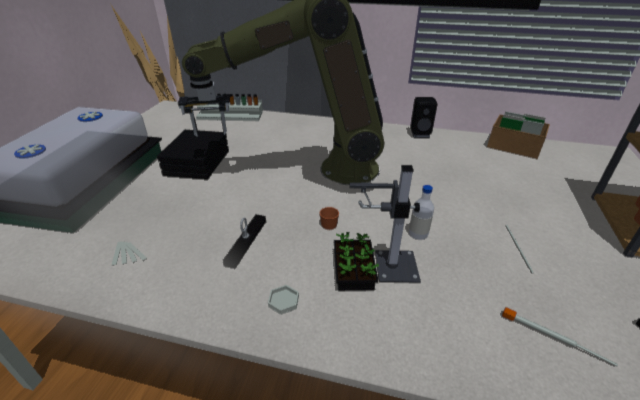

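View pics/top0.png

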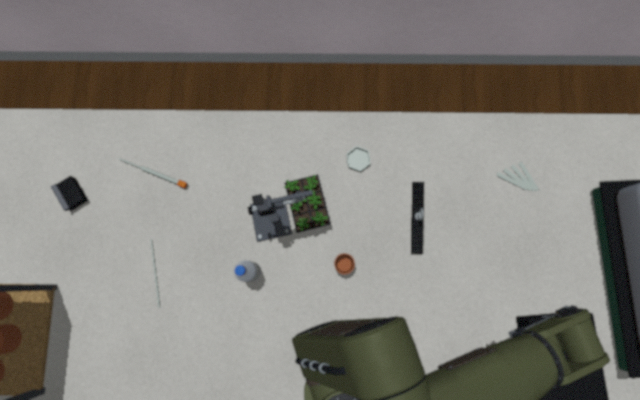

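Run:
```python
from h import *
crop('top0',230,140,220,150,3.6,'t_a')
crop('scene0',320,150,140,150,4,'s_a')
crop('scene0',215,200,60,75,8,'s_b')
```

```text
(no output)
```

View pics/t_a.png

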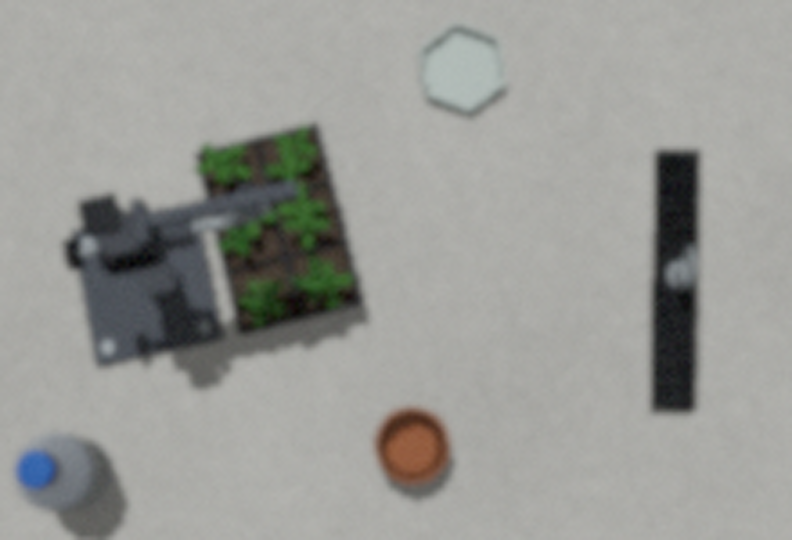

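View pics/s_a.png

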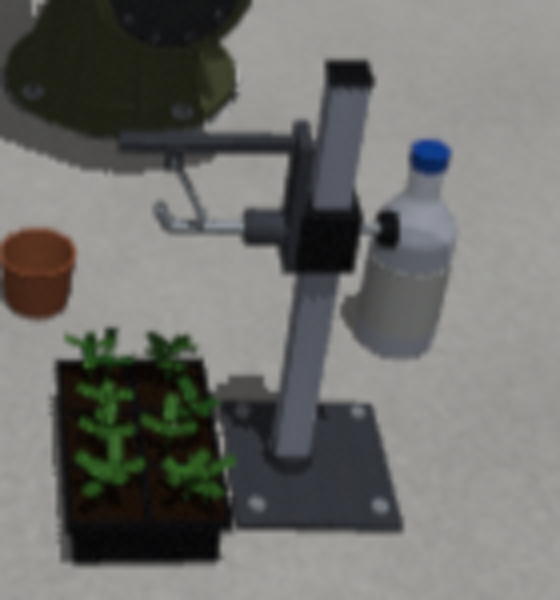

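View pics/s_b.png

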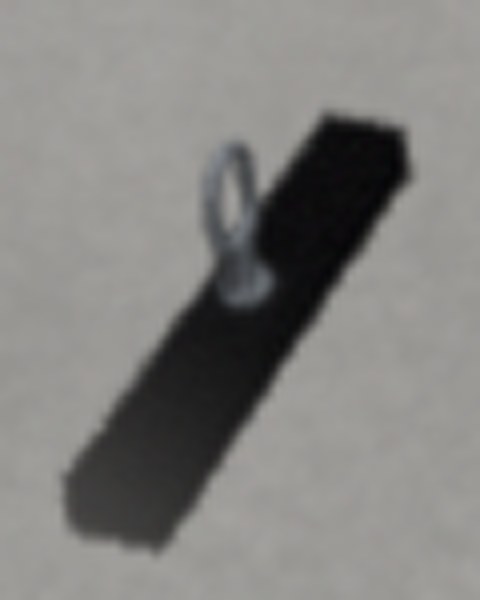

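```bash
cat >> h.py <<'E'
def ta(U,V): return 230+(U+.5)/3.6-.5,140+(V+.5)/3.6-.5
def sa(U,V): return 320+(U+.5)/4-.5,150+(V+.5)/4-.5
def sb(U,V): return 215+(U+.5)/8-.5,200+(V+.5)/8-.5
E
python3 - <<'E'
from h import *
np.set_printoptions(precision=4,suppress=True)
t=load('top0');s=load('scene0')
print('lamp top');L=np.array([onz(t,*ta(*p),.03) for p in((657,152),(699,152),(695,410),(653,410))]);print(L,L.mean(0))
a=(L[0]+L[1]-L[2]-L[3])/2;print('len',np.linalg.norm(a),'yaw',np.arctan2(a[1],a[0]))
print('lamp scene far-end top corners',[onz(s,*sb(*p),.03) for p in((327,115),(404,130),(65,480))], 'eye ray z=.078',onz(s,*sb(233,195),.078))
print('eye top in top view', onz(t,*ta(683,272),.095))
T=np.array([onz(t,*ta(*p),.05) for p in((198,155),(318,125),(363,302),(240,332))]);print('tray',T,T.mean(0))
d=(T[1]-T[0]+T[2]-T[3])/2;e=(T[1]-T[2]+T[0]-T[3])/2
print(np.linalg.norm(d),np.linalg.norm(e),np.arctan2(d[1],d[0]),np.arctan2(e[1],e[0]))
print('nose',tri(t,ta(297,188),s,sa(121,140)))
print('arm',[tri(t,ta(297,188),s,sa(121,143)),])
print('baseplate',[onz(t,*ta(*p),.01) for p in((98,365),(222,340))])
print('baseplate scene',[onz(s,*sa(*p),.01) for p in((235,525),(400,525),(380,405),(222,405))])
print('dish',onz(t,*ta(463,70),.018),'pot',onz(t,*ta(413,445),.055),'cap',onz(t,*ta(37,469),.19))
E
```

```text
lamp top
[[ 0.6689 -0.2216  0.03  ]
 [ 0.6694 -0.2602  0.03  ]
 [ 0.4327 -0.2516  0.03  ]
 [ 0.4322 -0.214   0.03  ]] [ 0.5508 -0.2369  0.03  ]
len 0.23681113756823913 yaw -0.034314077020805536
lamp scene far-end top corners [array([ 0.4418, -0.2509,  0.03  ]), array([ 0.4435, -0.2146,  0.03  ]), array([ 0.6755, -0.2601,  0.03  ])] eye ray z=.078 [ 0.5565 -0.2383  0.078 ]
eye top in top view [ 0.5478 -0.2313  0.095 ]
tray [[0.6567 0.1992 0.05  ]
 [0.686  0.0904 0.05  ]
 [0.5238 0.0469 0.05  ]
 [0.4954 0.1564 0.05  ]] [0.5905 0.1232 0.05  ]
0.11293071806724075 0.16744294795217302 -1.312311347386728 0.2604499949343154
nose (array([0.5786, 0.0952, 0.2935]), np.float64(0.00131633434594876))
arm [(array([0.579 , 0.0954, 0.2914]), np.float64(0.00137345274429746))]
baseplate [array([0.4676, 0.2894, 0.01  ]), array([0.4921, 0.1764, 0.01  ])]
baseplate scene [array([0.6262, 0.2018, 0.01  ]), array([0.5968, 0.317 , 0.01  ]), array([0.4724, 0.2967, 0.01  ]), array([0.5032, 0.176 , 0.01  ])]
dish [ 0.7483 -0.0433  0.018 ] pot [0.3972 0.0011 0.055 ] cap [0.3687 0.3026 0.19  ]
```

Run:
```python
from h import *
crop('top0',245,180,75,45,10,'t_c')
crop('scene0',345,175,65,50,12,'s_c')
```

```text
(no output)
```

View pics/t_c.png

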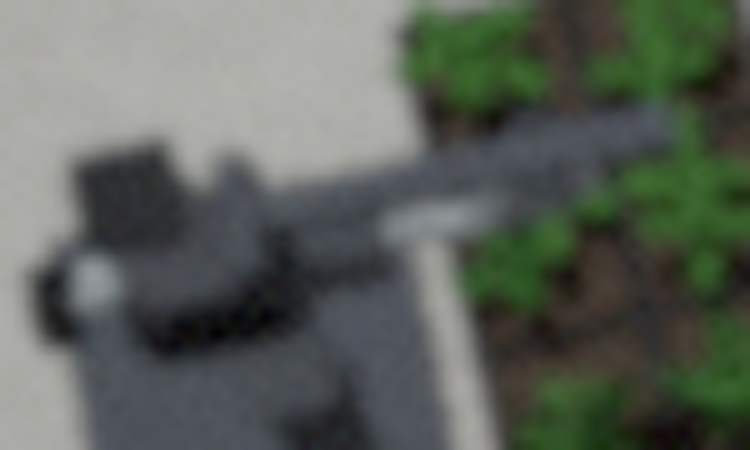

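View pics/s_c.png

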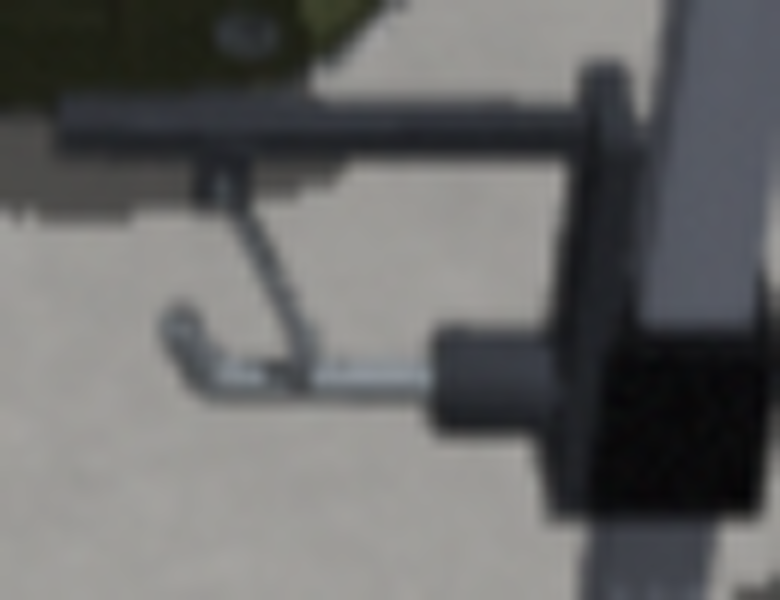

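```bash
cat > fit.py <<'E'
from h import *
from scipy.optimize import least_squares
np.set_printoptions(precision=4,suppress=True)
t=load('top0');s=load('scene0')
sc=lambda U,V:(345+(U+.5)/12-.5,175+(V+.5)/12-.5)
tc=lambda U,V:(245+(U+.5)/10-.5,180+(V+.5)/10-.5)
def W(p,P):
    ox,oy,yw,h=p[:4]; c,s_=np.cos(yw),np.sin(yw)
    return np.array([ox+c*P[0]-s_*P[1],oy+s_*P[0]+c*P[1],h+P[2]])
E
python3 - <<'E'
from fit import *
# (cam, stand pt, pix, weights u,v)
obs=[(s,(-.052,-.006,.062),sc(60,153),1,1),(s,(.036,0,0),sc(434,379),1,1),(s,(0,0,0),sc(330,378),0,1),(s,(-.027,0,.014),sc(163,328),1,0),
(s,(.036,0,.013),sc(434,328),0,1),(s,(.036,0,-.013),sc(434,433),0,1),
(t,(-.052,0,None),tc(672,126),1,1),(t,(.020,0,None),None,0,0),
(t,(.036,0,0),tc(385,228),.5,1),(t,(.005,0,0),tc(490,210),0,1)]
def res(p,full=False):
    r=[]
    for c,P,px,wu,wv in obs:
        if px is None: continue
        P=list(P); P[2]=.062+p[4] if P[2] is None else P[2]
        d=proj(c,W(p,P))[0]-px; r+= [wu*d[0],wv*d[1]]
    r.append((p[4]-.012)/.003)
    return np.array(r)
f=least_squares(res,[.565,.145,1.82,.22,.012]);print(f.x,f.fun)
J=np.linalg.inv(f.jac.T@f.jac);print(np.sqrt(np.diag(J)))
np.save('stand.npy',f.x)
p=f.x
# overlay
for c,tag in((s,'scene0'),(t,'top0')):
    im=cv2.imread(f'pics/{tag}.png');k=8
    x0,y0,w,h=(345,170,80,60) if tag=='scene0' else (240,175,90,60)
    im=cv2.resize(im[y0:y0+h,x0:x0+w],None,fx=k,fy=k,interpolation=cv2.INTER_CUBIC)
    for P in [(-.052,-.006,.062),(-.052,.006,.062),(-.052,0,.074),(0.04,0,.074),(-.027,0,.019),(-.009,0,0),(.006,0,.005),(.036,0,0),(-.016,0,.058),(.036,0,.013),(.036,0,-.013),(.078,0,0),(.078,0,-p[3])]:
        u=proj(c,W(p,P))[0]; cv2.circle(im,(int((u[0]+.5-x0)*k),int((u[1]+.5-y0)*k)),3,(0,0,255),-1)
    cv2.imwrite(f'pics/ov_{tag}.png',im)
E
```

```text
[0.567  0.1457 1.7624 0.2261 0.012 ] [-0.091  -0.0488  0.4322  0.1883 -0.     -0.1911 -0.1532 -0.      0.
  0.5189 -0.     -0.4516  0.2057 -0.1286 -0.0337  0.1209  0.      0.017
 -0.0159]
[0.0015 0.0013 0.036  0.0017 0.003 ]
```

View pics/ov_scene0.png

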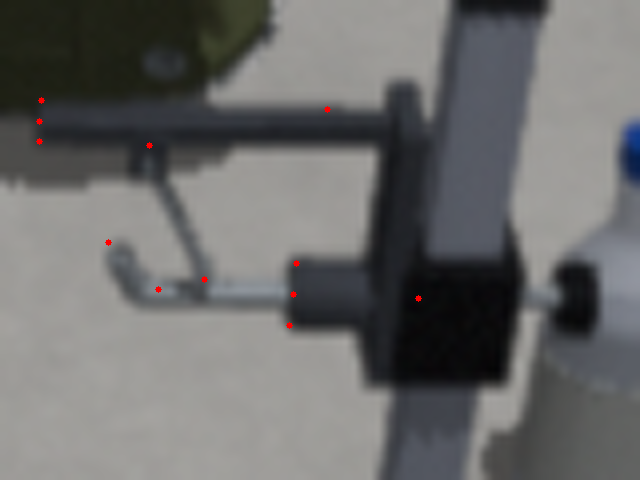

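View pics/ov_top0.png

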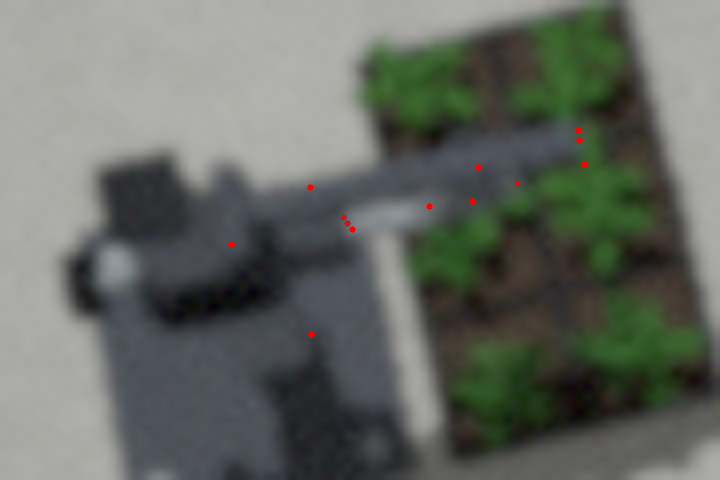

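Run:
```python
from fit import *
obs=[(s,(-.052,-.006,.062),sc(60,153),1,1),(s,(.036,0,0),sc(434,379),1,1),(s,(0,0,0),sc(330,378),0,1),(s,(-.009,0,0),sc(235,380),0,1),(s,(-.027,0,.014),sc(163,328),1,0),
(s,(.036,0,.013),sc(434,328),0,1),(s,(.036,0,-.013),sc(434,433),0,1),(s,(.05,-.006,.062),sc(550,156),0,1),
(t,(-.052,0,None),tc(672,126),1,1),(t,(.030,0,None),tc(370,190),0,1),
(t,(.036,0,0),tc(385,228),.5,1),(t,(.005,0,0),tc(490,210),0,1)]
def res(p):
    r=[]
    for c,P,px,wu,wv in obs:
        P=list(P); P[2]=.062+p[4] if P[2] is None else P[2]
        d=proj(c,W(p,P))[0]-px; r+= [wu*d[0],wv*d[1]]
    r+=[(p[4]-.012)/.003,(p[2]-1.79)/.02]
    return np.array(r)
f=least_squares(res,[.565,.145,1.82,.22,.012]);print(f.x,f.fun)
J=np.linalg.inv(f.jac.T@f.jac);print(np.sqrt(np.diag(J))*.3)
np.save('stand.npy',f.x);p=f.x
print('nose end',W(p,(-.052,0,.062)),'tip',W(p,(-.027,0,0)),'home',W(p,(.032,0,-.013)))
```

```text
[0.5664 0.1456 1.7884 0.2257 0.0114] [-0.0283  0.2497  0.3726 -0.0233 -0.     -0.1963  0.     -0.427  -0.1567
 -0.      0.      0.3116 -0.     -0.6672 -0.      0.7087  0.1695 -0.3245
  0.     -0.6403  0.019   0.6704  0.      0.2936 -0.1906 -0.0787]
[0.0004 0.0004 0.0051 0.0004 0.0009]
nose end [0.5777 0.0948 0.2877] tip [0.5723 0.1193 0.2257] home [0.5595 0.1769 0.2127]
```

```bash
cat >> h.py <<'E'
from scipy.spatial.transform import Rotation as Ro
def Rt(o=None):
    o=o or ctrl.get_obs(); return Ro.from_euler('xyz',o['eef_rot'])
def down(yawjaw):
    # tool x down, tool y at yawjaw
    y=np.array([np.cos(yawjaw),np.sin(yawjaw),0]);x=np.array([0,0,-1.]);z=np.cross(x,y)
    return Ro.from_matrix(np.c_[x,y,z])
def togo(pos,R=None):
    o=ctrl.get_obs();r=Rt(o); R=R or r
    print('ee',o['ee_pos'],'F',o['force'],'M',o['moment'],'w',o['grip_width'],'t',o['time_s'])
    print('tool shift mm now',r.inv().apply(np.array(pos)-o['ee_pos'])*1e3,'turn',(r.inv()*R).as_rotvec(),'shift if after turn',R.inv().apply(np.array(pos)-o['ee_pos'])*1e3)
E
python3 - <<'E'
from h import *
np.set_printoptions(precision=4,suppress=True)
print(Rt().as_matrix())
for yj in (np.pi/2-.034,-np.pi/2-.034): togo([.4636,-.2338,.06],down(yj))
E
```

```text
[[-0.0004  0.4085 -0.9128]
 [ 0.001  -0.9128 -0.4085]
 [-1.     -0.0011 -0.0001]]
ee [ 0.2246 -0.5018  0.2049] F [ 0.7502 -0.8685 -0.0899] M [ 0.0025  0.0029 -0.0297] w 0.09410825926344069 t 0.1
tool shift mm now [ 145.1201 -146.8346 -327.6401] turn [-2.6868 -0.0015  0.0003] shift if after turn [144.9439 275.9706 229.7821]
ee [ 0.2246 -0.5018  0.2049] F [ 0.7502 -0.8685 -0.0899] M [ 0.0025  0.0029 -0.0297] w 0.09410825926344069 t 0.1
tool shift mm now [ 145.1201 -146.8346 -327.6401] turn [0.4548 0.0002 0.0011] shift if after turn [ 144.9439 -275.9706 -229.7821]
```

Emit:
play_rows(
  deltas=[
    [[0,0,0,0.1137,0,0,94],[0,0,0,0.1137,0,0,94],[0,0,0,0.1137,0,0,94],[0,0,0,0.1137,0,0,94],[0,-46,-38.3,0,0,0,94],[0,-46,-38.3,0,0,0,94],[0,-46,-38.3,0,0,0,94],[0,-46,-38.3,0,0,0,94],[0,-46,-38.3,0,0,0,94],[0,-46,-38.3,0,0,0,94]],
  ],
  grip_force=60,
)

```text
time_s: 1.1
ee_pos: [0.4253, -0.2763, 0.2053]
eef_rot: [-0.574, 1.571, 2.533]
force: [0.7, -1.3, -0.5]
grip_width: 0.0941
```

Run:
```python
from h import *
np.set_printoptions(precision=4,suppress=True)
togo([.4636,-.2338,.004],down(-np.pi/2-.034))
snap('top','top1');snap('scene','scene1')
crop('scene1',195,120,100,100,6,'s1')
crop('top1',360,150,120,130,5,'t1')
```

```text
ee [ 0.4253 -0.2763  0.2053] F [ 0.6993 -1.2818 -0.4789] M [-0.0143 -0.0089  0.02  ] w 0.09408727581960047 t 1.1
tool shift mm now [201.3398 -43.7541 -36.9014] turn [-0.0001  0.0002  0.0001] shift if after turn [201.3415 -43.7746 -36.8678]
```

View pics/s1.png

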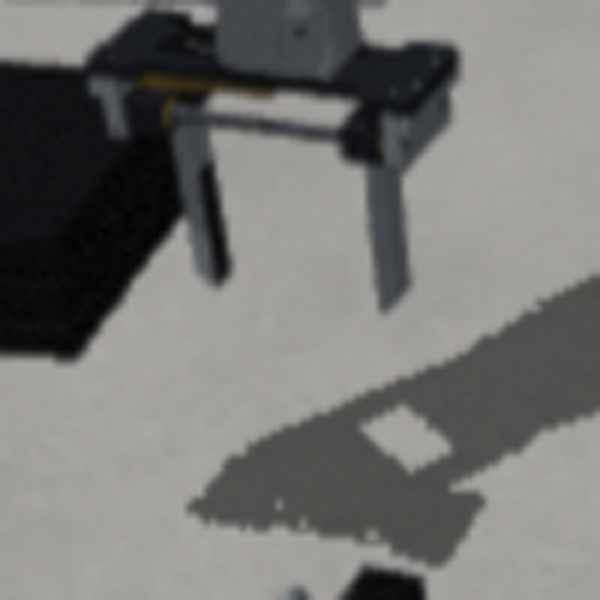

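View pics/t1.png

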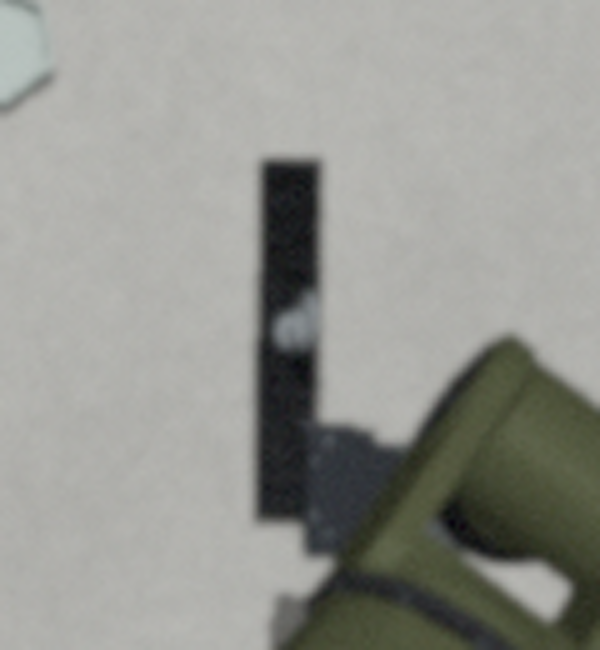

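Emit:
play_rows(
  deltas=[
    [[20,-22,-18.5,0,0,0,94],[20,-22,-18.5,0,0,0,94],[30,0,0,0,0,0,94],[30,0,0,0,0,0,94],[30,0,0,0,0,0,94],[25,0,0,0,0,0,94],[20,0,0,0,0,0,94],[15,0,0,0,0,0,94],[9,0,0,0,0,0,94],[0,0,0,0,0,0,94]],
  ],
)

```text
time_s: 2.2
ee_pos: [0.4621, -0.2354, 0.0055]
eef_rot: [-0.485, 1.569, 2.622]
force: [-0.1, -0.3, -0.2]
grip_width: 0.0938
```

Emit:
play_rows(
  deltas=[
    [[0,0,0,0,0,0,50],[0,0,0,0,0,0,44],[0,0,0,0,0,0,30],[0,0,0,0,0,0,30],[0,0,0,0,0,0,30],[0,0,0,0,0,0,30],[0,0,0,0,0,0,30],[0,0,0,0,0,0,30]],
  ],
  grip_force=60,
)

```text
time_s: 3.0
ee_pos: [0.4628, -0.2355, 0.0065]
eef_rot: [2.202, 1.571, -0.974]
force: [0.1, -1.6, 0.6]
grip_width: 0.0394
```

Run:
```python
from h import *
np.set_printoptions(precision=4,suppress=True)
togo([.4636,-.2338,.1])
```

```text
ee [ 0.4628 -0.2355  0.0065] F [ 0.0927 -1.6009  0.6032] M [-0.1527  0.0968 -0.1471] w 0.03942373385199498 t 3.0
tool shift mm now [-93.495   -1.7211  -0.712 ] turn [0. 0. 0.] shift if after turn [-93.495   -1.7211  -0.712 ]
```

Emit:
play_rows(
  deltas=[
    [[-10,0,0,0,0,0,30],[-25,0,0,0,0,0,30],[-30,0,0,0,0,0,30],[-30,0,0,0,0,0,30],[-30,0,0,0,0,0,30],[-30,0,0,0,0,0,30],[-25,0,0,0,0,0,30],[-15,0,0,0,0,0,30],[0,0,0,0,0,0,30],[0,0,0,0,0,0,30]],
  ],
)

```text
time_s: 4.0
ee_pos: [0.4624, -0.2352, 0.2009]
eef_rot: [-0.459, 1.57, 2.649]
force: [0.4, -0.5, -4.3]
grip_width: 0.0393
```

Run:
```python
from h import *
np.set_printoptions(precision=4,suppress=True)
togo([.4636,-.2338,.1])
c=snap('scene','scene2')
e=np.array([.5535,-.238,.278-.0]);print(proj(c,e))
d=snap('top','top2');print(proj(d,e))
crop('scene2',170,110,130,130,5.5,'s2')
crop('top2',370,130,110,110,5.5,'t2')
```

```text
ee [ 0.4624 -0.2352  0.2009] F [ 0.3503 -0.5222 -4.3315] M [0.0491 0.2938 0.0299] w 0.03928441261397971 t 4.0
tool shift mm now [100.925   -1.3661  -1.1902] turn [0. 0. 0.] shift if after turn [100.925   -1.3661  -1.1902]
[[235.7373 168.6752]]
[[433.9717 203.468 ]]
```

View pics/s2.png

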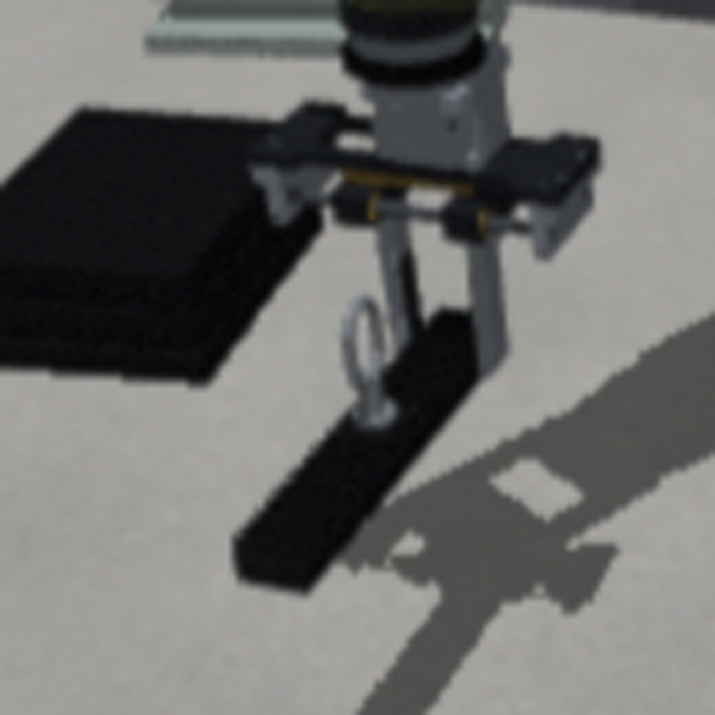

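View pics/t2.png

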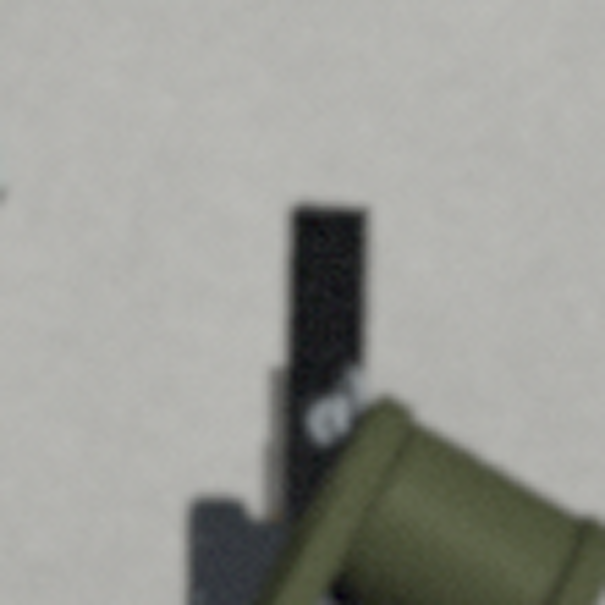

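Run:
```python
from h import *
np.set_printoptions(precision=4,suppress=True)
s=load('scene2');t=load('top2')
f=lambda U,V,x0,y0,k:(x0+(U+.5)/k-.5,y0+(V+.5)/k-.5)
S=lambda U,V:f(U,V,170,110,5.5); T=lambda U,V:f(U,V,370,130,5.5)
print('far corner',tri(t,T(367,207),s,S(238,540)))
o,d=ray(s,*S(366,345)); y=-.238
print('eye on plane',o+d*(y-o[1])/d[1], 'onz',[onz(s,*S(366,345),z) for z in(.266,.272)])
print('top of loop on z', [onz(s,*S(366,299),z) for z in(.293,.297)])
print('end at z',[onz(t,*T(330,207),z) for z in (.21,.22,.225)])
print('expected eye flat .5535:',proj(s,(.5535,-.238,.2724)),S(366,345))
im=cv2.imread('pics/scene2.png')[185:225,195:270];cv2.imwrite('pics/s2b.png',np.clip(cv2.resize(im,None,fx=10,fy=10,interpolation=cv2.INTER_CUBIC).astype(float)*2.2,0,255))
```

```text
far corner (array([ 0.6705, -0.26  ,  0.2196]), np.float64(0.0004938290877103168))
eye on plane [ 0.5544 -0.238   0.2665] onz [array([ 0.5537, -0.2384,  0.266 ]), array([ 0.5627, -0.2334,  0.272 ])]
top of loop on z [array([ 0.5521, -0.2353,  0.293 ]), array([ 0.5584, -0.2318,  0.297 ])]
end at z [array([ 0.6729, -0.2428,  0.21  ]), array([ 0.6703, -0.2407,  0.22  ]), array([ 0.669 , -0.2396,  0.225 ])]
expected eye flat .5535: [[235.9987 170.3711]] (236.13636363636363, 172.3181818181818)[ WARN:0@0.741] global loadsave.cpp:1063 imwrite_ Unsupported depth image for selected encoder is fallbacked to CV_8U.
```

View pics/s2b.png

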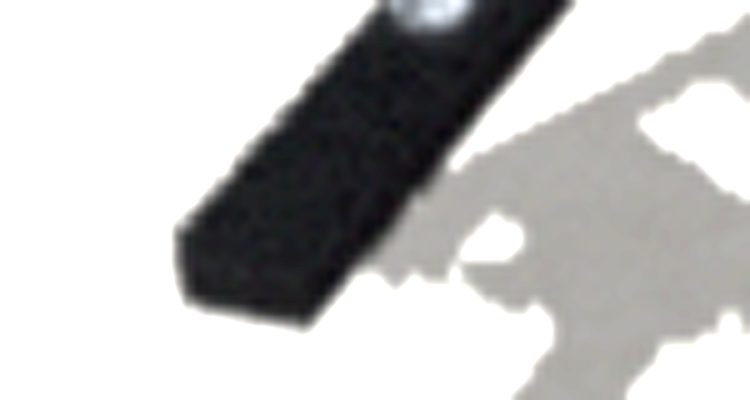

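```bash
cat > plan.py <<'E'
from fit import *
EO=[.0906,0,.068]
def tcp(sx,sy,c,yaw=None,EO=EO):
    p=np.load('stand.npy'); yl=p[2]-np.pi/2
    e=W(p,(sx,sy,c)); d=np.array([np.cos(yl),np.sin(yl),0]); n=np.array([-d[1],d[0],0])
    return e-EO[0]*d-EO[1]*n-EO[2]*np.array([0,0,1.]),down(yl-np.pi/2)
E
python3 - <<'E'
from plan import *
P,R=tcp(-.10,0,.007);print(P);togo(P,R)
E
```

```text
[0.4996 0.0284 0.1647]
ee [ 0.4623 -0.2351  0.2003] F [-0.0853  0.3847 -2.8856] M [ 0.0568  0.3454 -0.0307] w 0.0393580095049088 t 4.1
tool shift mm now [  35.7935 -264.5863  -28.3866] turn [-0.2515  0.0018  0.0012] shift if after turn [  35.5843 -249.246   -93.2903]
```

Emit:
play_rows(
  deltas=[
    [[0,0,0,-0.0838,0,0,30],[0,0,0,-0.0838,0,0,30],[0,0,0,-0.0838,0,0,30],[0,-15,-5,0,0,0,30],[0,-30,-12,0,0,0,30],[0,-30,-12,0,0,0,30],[0,-30,-12,0,0,0,30],[0,-30,-12,0,0,0,30],[0,-30,-12,0,0,0,30],[0,-25,-8,0,0,0,30]],
  ],
)

```text
time_s: 5.1
ee_pos: [0.4927, -0.0317, 0.2008]
eef_rot: [-0.576, 1.57, 2.781]
force: [0.4, 0.1, -3.2]
grip_width: 0.0395
```

Emit:
play_rows(
  deltas=[
    [[9,-20,-7,0,0,0,30],[9,-20,-7,0,0,0,30],[9,-12,-4,0,0,0,30],[8.6,-7,-2.3,0,0,0,30],[0,0,0,0,0,0,30],[0,0,0,0,0,0,30],[0,0,0,0,0,0,30]],
  ],
)

```text
time_s: 5.8
ee_pos: [0.5004, 0.0272, 0.1662]
eef_rot: [2.761, 1.57, -0.165]
force: [-0.4, -0.4, -4.3]
grip_width: 0.0396
```

Run:
```python
from plan import *
P,R=tcp(-.10,0,.007);togo(P,R)
snap('scene','scene3');snap('top','top3')
crop('scene3',310,150,110,100,7,'s3')
crop('top3',240,170,120,80,6.5,'t3')
```

```text
ee [0.5004 0.0272 0.1662] F [-0.3825 -0.4157 -4.304 ] M [-0.0927  0.2213  0.0197] w 0.039615536145391345 t 5.8
tool shift mm now [ 1.5426 -1.3588  0.5342] turn [-0.0013 -0.0005 -0.0002] shift if after turn [ 1.5432 -1.3592  0.5316]
```

View pics/s3.png

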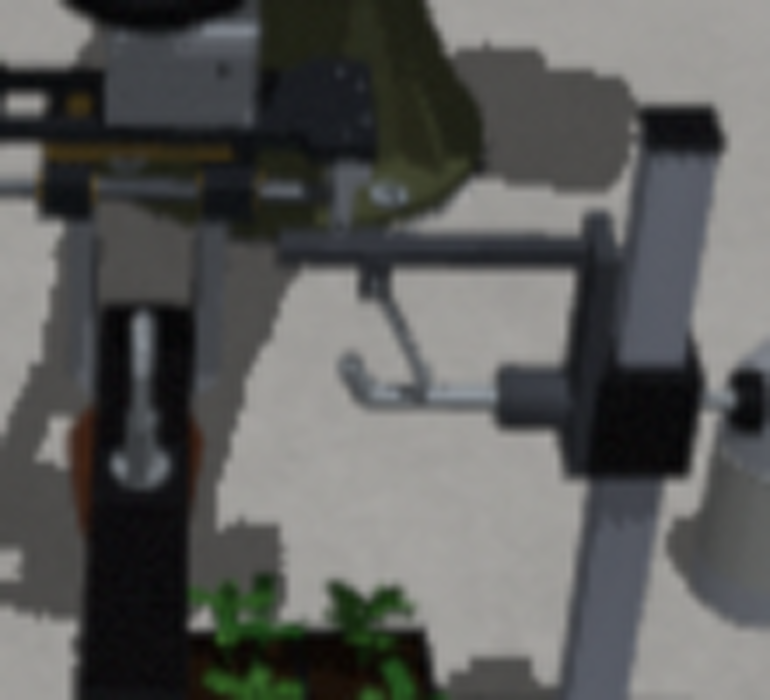

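View pics/t3.png

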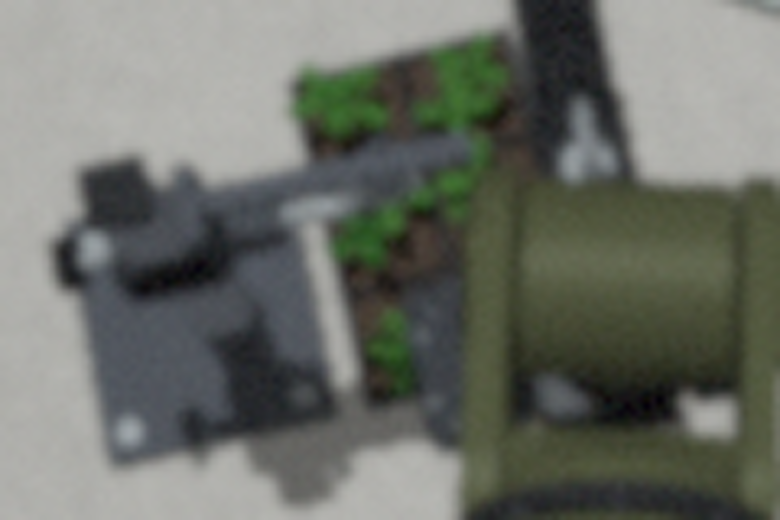

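```bash
cat >> plan.py <<'E'
def loop(EO,o,droop=.02):
    """world pts of loop outer/hole outlines given TCP obs"""
    r=Rt(o); R=r.as_matrix(); y=R[:,1]; d=np.array([-y[1],y[0],0]); d/=np.linalg.norm(d)  # lamp x
    n=np.array([-d[1],d[0],0])
    d2=d*np.cos(droop)-np.array([0,0,np.sin(droop)]); u=np.cross(d2,n)
    e=o['ee_pos']+EO[0]*d+EO[1]*n+EO[2]*np.array([0,0,1])
    a=np.linspace(0,np.pi,13); pts=[]
    for rr,b in((.018,-.025),(.011,-.018)):
        top=(.018+.007 if rr==.018 else .018)
        pts.append([e+d2*rr*np.cos(x)+u*(top-rr+rr*np.sin(x)) for x in a]+[e-d2*rr+u*b,e+d2*rr+u*b])
    pts.append([e-n*.0035+u*.025,e+n*.0035+u*.025])
    return e,pts
def overlay(tag,o,EO,box,k,out):
    c=load(tag);p=np.load('stand.npy');x0,y0,w,h=box
    im=cv2.resize(cv2.imread(f'pics/{tag}.png')[y0:y0+h,x0:x0+w],None,fx=k,fy=k,interpolation=cv2.INTER_CUBIC)
    e,pts=loop(EO,o)
    L=pts[:2]+[[W(p,(-.009,0,0)),W(p,(.036,0,0))],[W(p,(-.052,0,.062)),W(p,(.05,0,.062))],[W(p,(-.009,0,0)),W(p,(-.022,0,.014))],pts[2]]
    for q in L:
        uv=(proj(c,q)+.5-[x0,y0])*k; cv2.polylines(im,[uv.astype(int).reshape(-1,1,2)],False,(0,0,255),1)
    cv2.imwrite(f'pics/{out}.png',im); 
    cc,ss=np.cos(p[2]),np.sin(p[2]);dd=e-[p[0],p[1],p[3]]
    print('eye stand',np.array([cc*dd[0]+ss*dd[1],-ss*dd[0]+cc*dd[1],dd[2]])*1e3)
E
python3 - <<'E'
from plan import *
o=ctrl.get_obs()
overlay('scene3',o,EO,(315,180,110,60),7,'os3')
overlay('top3',o,EO,(270,170,80,50),9,'ot3')
E
```

```text
eye stand [-101.375    -0.5474    8.5556]
eye stand [-101.375    -0.5474    8.5556]
```

View pics/os3.png

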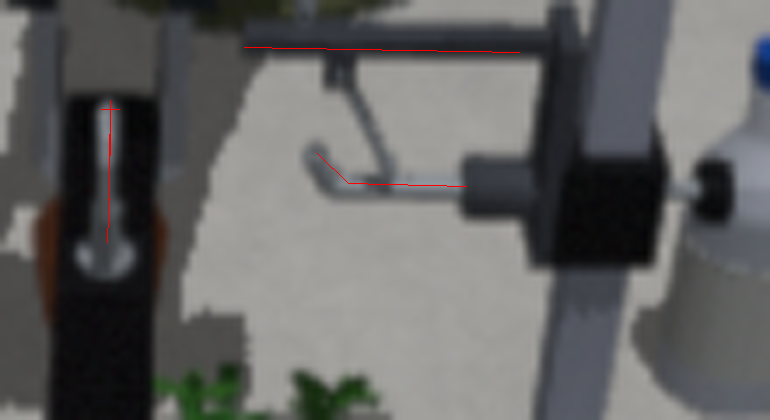

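View pics/ot3.png

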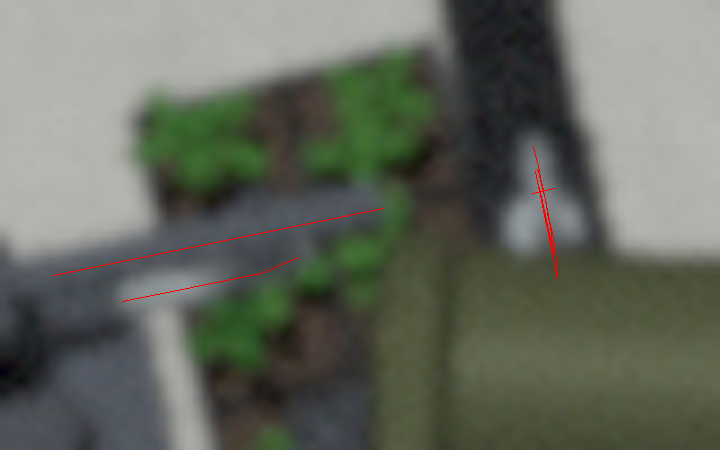

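Run:
```python
from plan import *
o=ctrl.get_obs()
s3=load('scene3');t3=load('top3');s2=load('scene2');t2=load('top2')
f=lambda U,V,x0,y0,k:(x0+(U+.5)/k-.5,y0+(V+.5)/k-.5)
e,pts=loop(EO,o)
r=Rt(o).as_matrix();d=np.array([-r[1,1],r[0,1],0])
for z in (.046,.042,.038):
    q=e-[0,0,z]; print(z,(proj(t3,q)[0]+.5-[270,170])*9,(proj(s3,q)[0]+.5-[315,180])*7)
P,err=tri(t3,f(543,222,270,170,9),s3,f(106,256,315,180,7));print('flange3',P-o['ee_pos'],(P-o['ee_pos'])@d,err)
P,err=tri(t2,f(325,425,370,130,5.5),s2,f(375,412,170,110,5.5));print('flange2',P-np.array([ 0.4624,-0.2352,0.2009]),err)
crop('top3',310,175,40,30,18,'t3z');crop('scene3',315,185,40,40,14,'s3z')
```

```text
0.046 [547.0473 235.437 ] [107.7416 256.7799]
0.042 [546.894  233.1408] [107.8961 248.7576]
0.038 [546.7399 230.8308] [108.0514 240.6985]
flange3 [0.0923 0.0202 0.0251] 0.09445886454705961 0.0008389260541230309
flange2 [ 0.0914 -0.0014  0.0234] 0.004605719868010484
```

View pics/t3z.png

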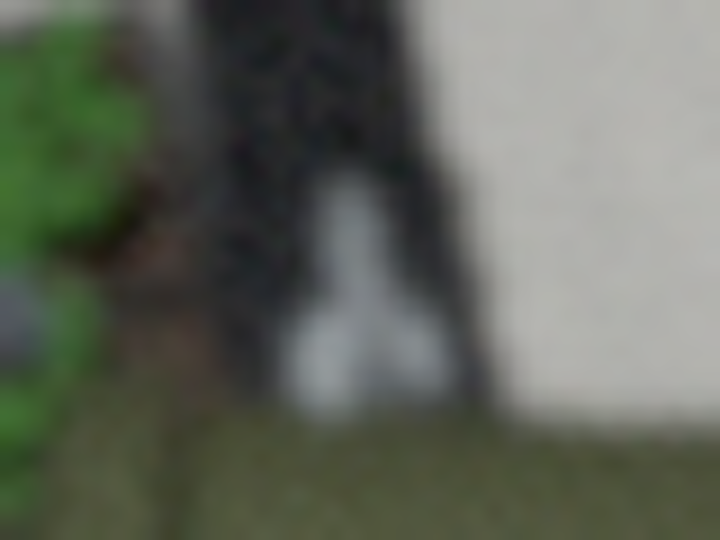

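View pics/s3z.png

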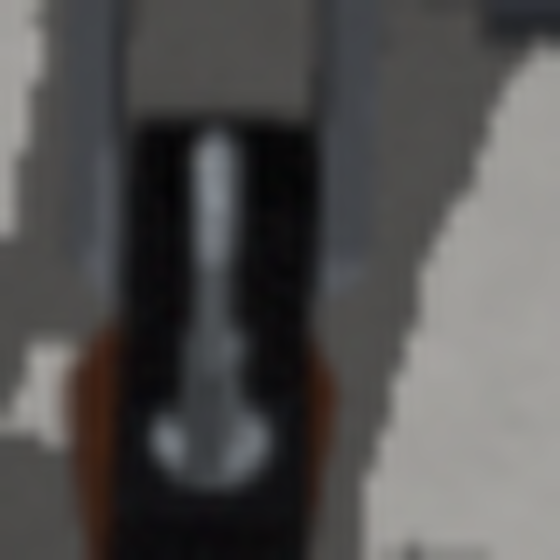

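Emit:
play_rows(
  deltas=[
    [[3.5,0,0,0,0,0,30],[0,-10,0,0,0,0,30],[0,-15,0,0,0,0,30],[0,-15,0,0,0,0,30],[0,-12,0,0,0,0,30],[0,-8,0,0,0,0,30],[0,0,0,0,0,0,30],[0,0,0,0,0,0,30]],
  ],
)

```text
time_s: 6.7
ee_pos: [0.4873, 0.0865, 0.1624]
eef_rot: [2.111, 1.571, -0.813]
force: [0.5, -0.6, -3.6]
grip_width: 0.0393
```

Run:
```python
from plan import *
EO=[.092,0,.068]
o=ctrl.get_obs(); print(o['force'],o['moment'])
snap('scene','scene4');snap('top','top4')
overlay('scene4',o,EO,(335,185,75,45),10,'os4')
overlay('top4',o,EO,(270,170,80,50),9,'ot4')
```

```text
[ 0.5484 -0.6027 -3.62  ] [-0.0727  0.2999  0.0471]
eye stand [-40.5889  -1.9832   4.6967]
eye stand [-40.5889  -1.9832   4.6967]
```

View pics/os4.png

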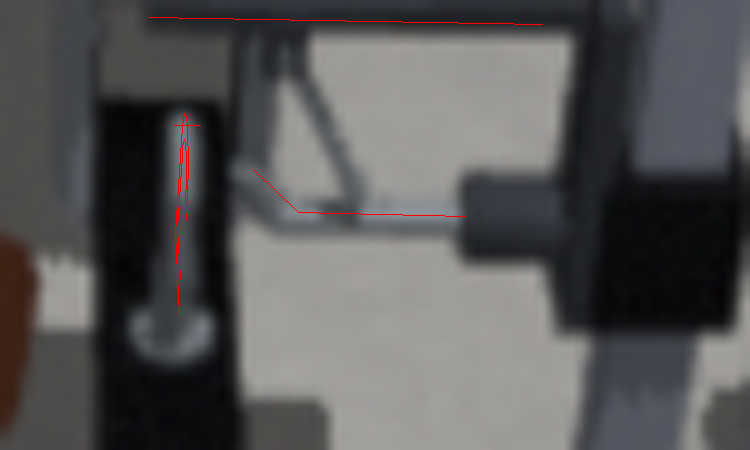

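View pics/ot4.png

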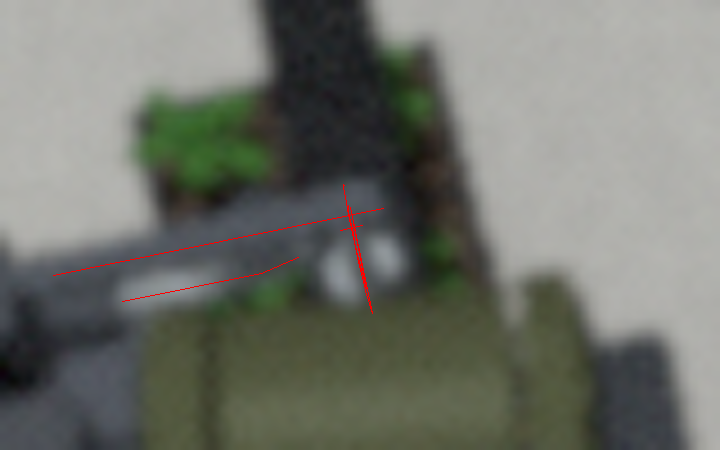

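Emit:
play_rows(
  deltas=[
    [[0,-5,0,0,0,0,30],[0,-3,0,0,0,0,30],[0,-3,0,0,0,0,30],[0,-3,0,0,0,0,30],[0,0,0,0,0,0,30]],
  ],
)

```text
time_s: 7.3
ee_pos: [0.4842, 0.1005, 0.1624]
eef_rot: [-2.086, 1.571, 1.273]
force: [-0.4, -0.9, -4.2]
grip_width: 0.0396
```

Emit:
play_rows(
  deltas=[
    [[0,-3,0,0,0,0,30],[0,-3,0,0,0,0,30],[0,-3,0,0,0,0,30],[0,0,0,0,0,0,30]],
  ],
)

```text
time_s: 7.7
ee_pos: [0.4822, 0.1092, 0.1624]
eef_rot: [-1.148, 1.571, 2.211]
force: [-0.7, -0.3, -3.3]
grip_width: 0.0398
```

Run:
```python
from plan import *
EO=[.092,0,.068]
o=ctrl.get_obs(); print(o['force'],o['moment'])
snap('scene','scene5')
overlay('scene5',o,EO,(345,185,65,45),12,'os5')
```

```text
[-0.6872 -0.275  -3.3045] [-0.0514  0.3046 -0.0056]
eye stand [-17.3194  -1.9113   4.6699]
```

View pics/os5.png

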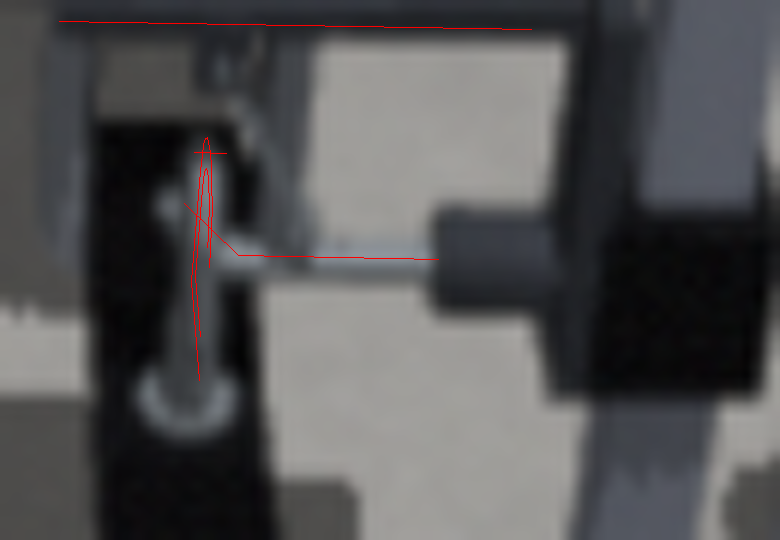

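Emit:
play_rows(
  deltas=[
    [[0,-3,0,0,0,0,30],[0,-3,0,0,0,0,30],[0,-3,0,0,0,0,30],[0,0,0,0,0,0,30]],
  ],
)

```text
time_s: 8.15
ee_pos: [0.4803, 0.118, 0.1623]
eef_rot: [-1.247, 1.571, 2.112]
force: [-0.8, -0.2, -3.3]
grip_width: 0.0396
```

Emit:
play_rows(
  deltas=[
    [[0,-3,0,0,0,0,30],[0,-3,0,0,0,0,30],[0,-2,0,0,0,0,30],[0,0,0,0,0,0,30]],
  ],
)

```text
time_s: 8.55
ee_pos: [0.4785, 0.1258, 0.1623]
eef_rot: [-0.273, 1.571, 3.086]
force: [-0.7, 0.4, -3.8]
grip_width: 0.0397
```

Run:
```python
from plan import *
EO=[.092,0,.068]
o=ctrl.get_obs(); print(o['force'],o['moment'])
snap('scene','scene6')
overlay('scene6',o,EO,(345,185,65,45),12,'os6')
```

```text
[-0.6902  0.4358 -3.7646] [-0.0343  0.327  -0.0055]
eye stand [-0.4095 -1.8881  4.6346]
```

View pics/os6.png

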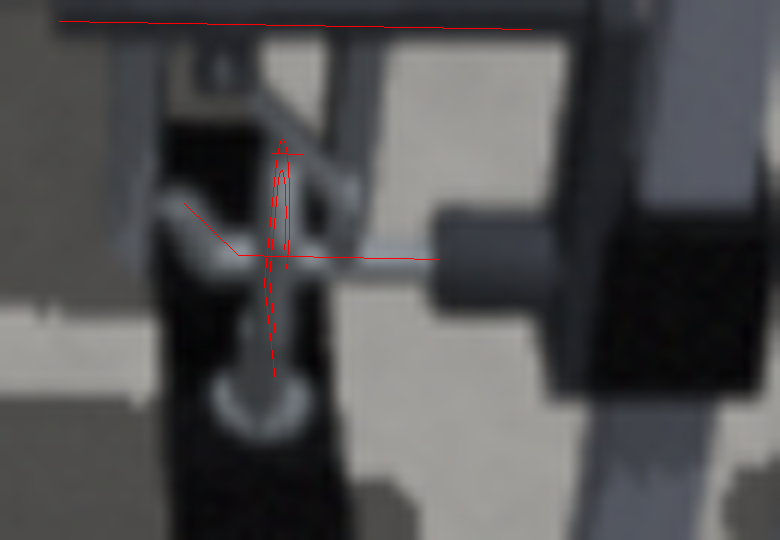

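Emit:
play_rows(
  deltas=[
    [[4,0,0,0,0,0,30],[4,0,0,0,0,0,30],[2,0,0,0,0,0,30],[1,0,0,0,0,0,30],[0,0,0,0,0,0,30]],
  ],
)

```text
time_s: 9.1
ee_pos: [0.4786, 0.1255, 0.1512]
eef_rot: [-0.219, 1.57, 3.14]
force: [0.0, -0.8, -3.6]
grip_width: 0.0396
```

Emit:
play_rows(
  deltas=[
    [[1.5,0,0,0,0,0,30],[1,0,0,0,0,0,30],[0,0,0,0,0,0,30],[0,0,0,0,0,0,30]],
  ],
)

```text
time_s: 9.5
ee_pos: [0.4786, 0.1255, 0.1489]
eef_rot: [-1.209, 1.571, 2.149]
force: [-0.9, -0.9, -2.9]
grip_width: 0.0392
```

Run:
```python
from plan import *
EO=[.092,0,.068]
o=ctrl.get_obs(); print(o['force'],o['moment'])
snap('scene','scene7')
overlay('scene7',o,EO,(345,185,65,45),12,'os7')
```

```text
[-0.8535 -0.9232 -2.8964] [-0.0263  0.3154 -0.0067]
eye stand [-0.7087 -1.9291 -8.8259]
```

View pics/os7.png

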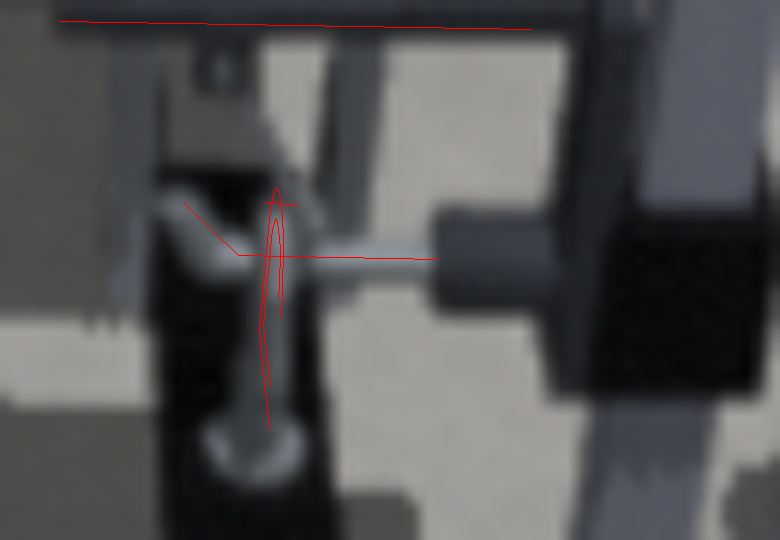

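Emit:
play_rows(
  deltas=[
    [[0,-3,0,0,0,0,30],[0,-3,0,0,0,0,30],[0,-3,0,0,0,0,30],[0,-3,0,0,0,0,30],[0,0,0,0,0,0,30]],
  ],
)

```text
time_s: 10.05
ee_pos: [0.4759, 0.1376, 0.1488]
eef_rot: [-0.64, 1.571, 2.719]
force: [0.6, -0.2, -2.7]
grip_width: 0.0395
```

Emit:
play_rows(
  deltas=[
    [[0,-3,0,0,0,0,30],[0,-3,0,0,0,0,30],[0,-3,0,0,0,0,30],[0,-2,0,0,0,0,30],[0,0,0,0,0,0,30]],
  ],
)

```text
time_s: 10.55
ee_pos: [0.4735, 0.1482, 0.1488]
eef_rot: [-0.245, 1.571, 3.114]
force: [-0.4, 0.7, -4.9]
grip_width: 0.0394
```

Emit:
play_rows(
  deltas=[
    [[0,-2,0,0,0,0,30],[0,-2,0,0,0,0,30],[0,0,0,0,0,0,30],[0,0,0,0,0,0,30]],
  ],
)

```text
time_s: 10.95
ee_pos: [0.4729, 0.1519, 0.1489]
eef_rot: [2.949, 1.571, 0.025]
force: [-0.6, -1.4, -2.6]
grip_width: 0.0396
```

Run:
```python
from plan import *
EO=[.092,0,.068]
o=ctrl.get_obs(); print(o['force'],o['moment'])
snap('scene','scene8')
overlay('scene8',o,EO,(345,185,65,45),12,'os8')
```

```text
[-0.6261 -1.3933 -2.5598] [-0.1079  0.3266  0.0455]
eye stand [26.2816 -1.9888 -8.8049]
```

View pics/os8.png

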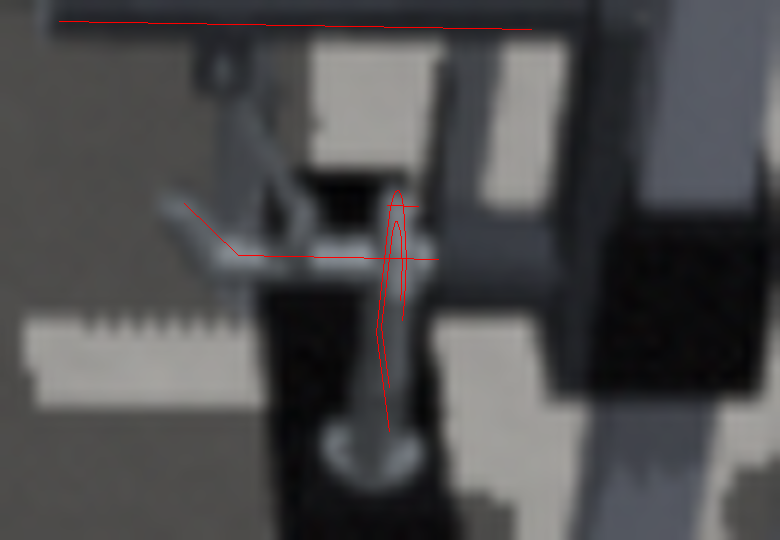

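Emit:
play_rows(
  deltas=[
    [[1,0,0,0,0,0,30],[1,0,0,0,0,0,30],[0,0,0,0,0,0,30]],
  ],
)

```text
time_s: 11.3
ee_pos: [0.4727, 0.1518, 0.1466]
eef_rot: [0.032, 1.57, -2.892]
force: [0.2, 0.3, -3.8]
grip_width: 0.0398
```

```bash
python3 -c "
from h import *
o=ctrl.get_obs();print(o['force'],o['moment'],o['ee_pos'])"
```

```text
[ 0.22267751  0.29187077 -3.77431249] [-0.08245587  0.31139242 -0.00086075] [0.47273629 0.15183194 0.14664816]
```

Emit:
play_rows(
  deltas=[
    [[1,0,0,0,0,0,30],[0.5,0,0,0,0,0,30],[0,0,0,0,0,0,30]],
  ],
)

```text
time_s: 11.6
ee_pos: [0.4728, 0.1518, 0.1453]
eef_rot: [0.042, 1.571, -2.882]
force: [0.6, 0.6, -3.0]
grip_width: 0.0397
```

```bash
python3 -c "
from h import *
o=ctrl.get_obs();print(o['force'],o['moment'],o['ee_pos'])"
```

```text
[ 0.64767771  0.58113049 -3.01836003] [-0.00748837  0.32991693 -0.02316707] [0.47279861 0.1518458  0.14526988]
```

Model c is −12.4 now; continue in half millimetres, reading each time.

Emit:
play_rows(
  deltas=[
    [[0.5,0,0,0,0,0,30],[0.5,0,0,0,0,0,30],[0,0,0,0,0,0,30]],
  ],
)

```text
time_s: 11.9
ee_pos: [0.4728, 0.1519, 0.1443]
eef_rot: [-0.011, 1.571, -2.935]
force: [0.0, -1.2, -2.6]
grip_width: 0.0394
```

```bash
python3 -c "
from h import *
o=ctrl.get_obs();print(o['force'],o['moment'],o['ee_pos'])"
```

```text
[ 0.01457335 -1.1987108  -2.61140909] [-0.08092336  0.27349066 -0.01360832] [0.47281197 0.15186307 0.14430261]
```

Emit:
play_rows(
  deltas=[
    [[0.5,0,0,0,0,0,30],[0.5,0,0,0,0,0,30],[0,0,0,0,0,0,30]],
  ],
)

```text
time_s: 12.2
ee_pos: [0.4731, 0.1519, 0.1436]
eef_rot: [-3.083, 1.57, 0.276]
force: [-0.2, -0.3, -1.1]
grip_width: 0.0398
```

```bash
python3 -c "
from h import *
o=ctrl.get_obs();print(o['force'],o['moment'],o['ee_pos'])"
```

```text
[-0.16120204 -0.33423878 -1.10633145] [ 0.04509432 -0.01956236  0.03137345] [0.47310617 0.15192243 0.14360201]
```

Emit:
play_rows(
  deltas=[
    [[0,0,0,0,0,0,30],[0,0,0,0,0,0,30],[0,0,0,0,0,0,30],[0,0,0,0,0,0,30],[0,0,0,0,0,0,30]],
  ],
)

```text
time_s: 12.7
ee_pos: [0.4729, 0.1519, 0.1434]
eef_rot: [-3.085, 1.57, 0.274]
force: [0.3, 0.5, 0.0]
grip_width: 0.0394
```

Run:
```python
from plan import *
EO=[.092,0,.068]
o=ctrl.get_obs(); print(o['force'],o['moment'])
snap('scene','scene9')
overlay('scene9',o,EO,(345,185,65,45),12,'os9')
```

```text
[0.3361 0.5278 0.048 ] [ 0.0256 -0.048   0.0343]
eye stand [ 26.3074  -2.0404 -14.2427]
```

View pics/os9.png

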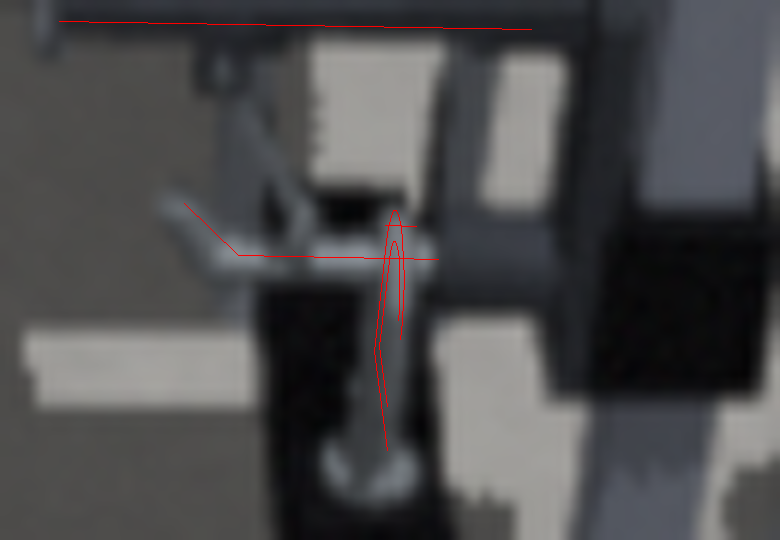

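Emit:
play_rows(
  deltas=[
    [[0,0,0,0,0,0,41],[0,0,0,0,0,0,43],[0,0,0,0,0,0,46],[0,0,0,0,0,0,52],[0,0,0,0,0,0,60],[0,0,0,0,0,0,65],[0,0,0,0,0,0,65],[0,0,0,0,0,0,65]],
  ],
  grip_force=10,
)

```text
time_s: 13.55
ee_pos: [0.4728, 0.1519, 0.1433]
eef_rot: [0.062, 1.571, -2.863]
force: [-0.2, -1.0, 0.6]
grip_width: 0.0649
```

Run:
```python
from h import *
o=ctrl.get_obs(); print(o['force'],o['moment'],o['grip_width'])
snap('scene','scene10');crop('scene10',320,160,100,120,6,'s10')
```

```text
[-0.15014559 -0.96103868  0.56031774] [ 0.00572727 -0.0282123   0.01036222] 0.06487093449989868
```

View pics/s10.png

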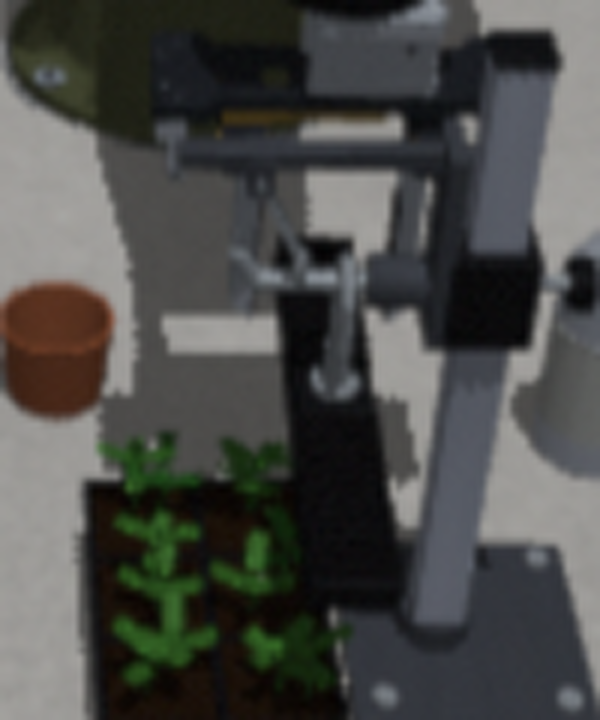

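Emit:
play_rows(
  deltas=[
    [[0,0,5,0,0,0,65],[0,0,10,0,0,0,65],[0,0,15,0,0,0,65],[0,0,15,0,0,0,65],[0,0,15,0,0,0,65],[-10,0,10,0,0,0,65],[-25,0,0,0,0,0,65],[-25,0,0,0,0,0,65],[-20,0,0,0,0,0,65],[0,0,0,0,0,0,65]],
  ],
)

```text
time_s: 14.6
ee_pos: [0.4048, 0.1369, 0.2256]
eef_rot: [-3.108, 1.566, 0.251]
force: [0.8, 0.5, -0.2]
grip_width: 0.0653
```

Emit:
play_rows(
  deltas=[
    [[0,0,0,0,0,0,65],[0,0,0,0,0,0,65],[0,0,0,0,0,0,65],[0,0,0,0,0,0,65],[0,0,0,0,0,0,65],[0,0,0,0,0,0,65],[0,0,0,0,0,0,65],[0,0,0,0,0,0,65],[0,0,0,0,0,0,65],[0,0,0,0,0,0,65]],
  ],
)

```text
time_s: 15.6
ee_pos: [0.4045, 0.1368, 0.2234]
eef_rot: [3.084, 1.571, 0.159]
force: [-0.6, 0.4, -0.6]
grip_width: 0.0648
```

Run:
```python
from h import *
o=ctrl.get_obs(); print(o['force'],o['ee_pos'])
a=snap('scene','scene11');b=snap('top','top11')
cv2.imwrite('pics/both.png',np.vstack([cv2.resize(a['img'][130:310,230:450,::-1],None,fx=3.4,fy=3.4,interpolation=cv2.INTER_CUBIC)[:600]]))
c=snap('scene','scene12'); print(np.abs(c['img'].astype(int)-a['img']).max(), np.abs(c['img'].astype(int)-a['img']).mean())
```

```text
[-0.59371741  0.43492078 -0.60015756] [0.40448089 0.13676248 0.22336386]
17 0.5767552083333334
```

View pics/both.png

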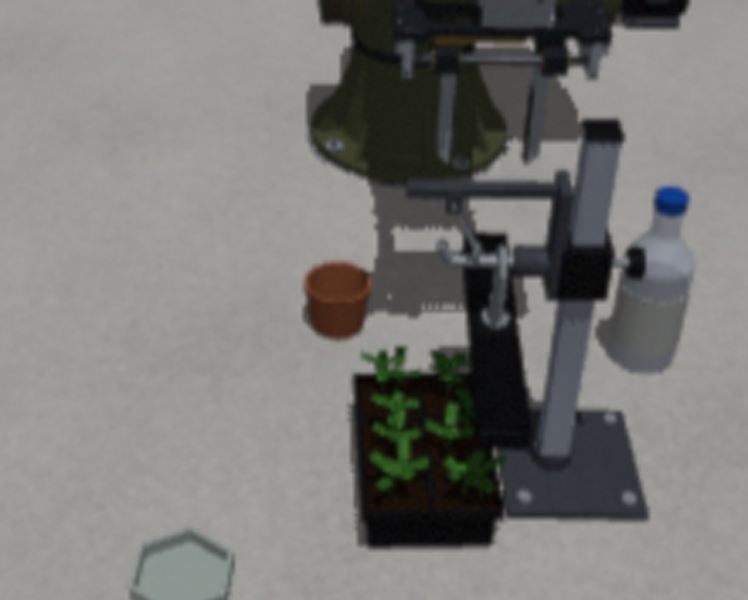

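View pics/top11.png

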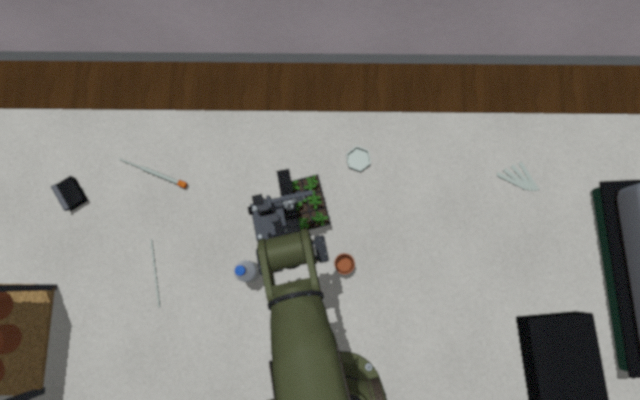

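The lamp hangs still, with the flap shut on the tip side of the eye (flap edge at about (478,250), eye at (500,260) in the crop). The gripper is clear and the bystanders have not moved.

```bash
python3 -c "
from h import *
print(hand_in())"
```

```text
the job is handed in; nothing more can be done
None
```

The lamp is hanging from the peg by its eye, with the flap shut on the tip side. I handed the job in shortly after 15.6 s on the clock; no verdict was reported.

**What I did:** I gripped the lamp by its end nearest the robot and turned it into line with the stand. I passed the eye over the upturned tip, pushed the flap in and lowered the eye inside the peg. Then I slid it in along the peg until the flap dropped shut behind it. I lowered it in half-millimetre steps until the peg carried the weight, opened the fingers and backed away.

**Last checks:**
- **Weight:** before I let go, the vertical force on the tool had gone from about −3.6 N to 0 N and the tilting moment to about zero, so the peg held the whole lamp.
- **Position:** the eye was about 26 mm along the peg and about 2 mm off its centre line. These come from the images and should be good to 2–3 mm.
- **Stillness:** two pictures taken just before handing in differed only by image noise, so the lamp was not swinging.
- **Surroundings:** the gripper was clear of everything, and the tray, bottle, pot and dish were where they started.
- **Forces:** sensor readings at the end of each move showed no sideways push above about 1.5 N.

**What disagreed:** the two cameras differed by 2–4 mm on where the eye sat along the lamp, and by about 1 mm on the peg's height. I used a value in between for the first and found the height by touch.

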